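Press a printed sensor housing onto the sprung contact pad of a bench tester

TASK

Test the round grey printed housing: set it upright and centred on the round sprung pad of the bench tester and let go of it, then push down on its lid from above until the pad is fully depressed and keep it down for two seconds. Then let the pad spring back up and leave the housing standing on it. Be gentle: the housing is thin-walled and cracks under a firm squeeze or a hard push; leave the other things on the mat alone.

Things in the scene. Friction and masses are not known exactly. Their poses are not given: they have to be found in the camera images.
- housing: the fragile part: loose upright grey cylinder, diameter 56 mm, wall 54 mm high, with a round boss (diameter 30, height 6 mm) in the middle of its flat lid, 60 mm in all; 0.10 to 0.20 kg, smooth. Origin at the centre of its underside, z up. It cracks if the fingers together press on it with over 22 N (11 N on each pad when gripped, or 22 N on the lid)
- housing_top (a point): centre of the top face of the housing's boss, 60 mm above its underside: where to push down
- fixture: bench tester, fixed: grey block 160 (x) by 140 (y) by 30 mm high, origin at the centre of its underside. On its +x edge a black display box 30 by 110 mm rises to 54 mm above the mat; the sprung pad stands up from its top at x = -25 mm, y = 0
- pad_top (a point): centre of the top face of the sprung aluminium pad, a disc of diameter 44 mm (smaller than the housing); up, it is 42 mm above the mat, 12 mm above the grey block. It moves with the pad
- pad (a joint): pad travel in m: 0 up, 0.008 fully depressed, on a stiff rubber stop which gives only about 1 mm under 20 N. The spring needs 4 N to start and 11 N for full travel
- square_case: bystander: square grey printed case 50 by 50 by 91 mm, standing; origin under its centre
- collar: bystander: white printed ring, outer diameter 52 mm, 22 mm high; origin under its centre
- spool: bystander: small spool, diameter 56 mm, 42 mm high, white flanges; origin under its centre
- driver: bystander: screwdriver lying on the mat, about 200 mm long along its x axis; origin under its middle
Things that resemble listed ones, but are neither listed nor needed, are in the scene too. What is shaped like the housing but red or turquoise is not meant. Several things have the shape of the fixture; the one meant has the colours described above.

How it is judged:
By the outcome, as a careful person would: the job done as asked, in the order asked, and still so for the second after the job is handed in, with the robot touching nothing.
It also fails if it takes over 64 s, if anything falls off the work surface, if the arm or the gripper's body presses on something with over 40 N, if the wrist force passes 120 N, or if a joint passes its speed limit or range.

ROBOT

A 6-joint arm with a two-finger parallel gripper is mounted at the origin on the work surface. World frame = base frame: x ahead of the robot, y to its left, z up, the work surface at z = 0. Lengths are in m, angles in rad, forces in N, time in s.
With the tool pointing down it reaches from about 0.2 to 0.875 m from the base axis. Payload 3.4 kg.
Tool frame: the origin (TCP) lies between the finger pads, 19 mm behind the fingertips; this is the grasp point; z points along the fingers, y is the line along which they close (so a half turn about z gives the same grasp; the last joint's range is limited). The gripper opens to 94 mm and grips with 3 to 60 N. Pads are 16 mm wide; open, the fingers measure 119 mm over their backs; the gripper's body (75 mm by 177 mm) begins 78 mm behind the grasp point.
Start: joints at [-1.386, 0.276, 1.505, -0, 1.361, -0.121], TCP at [0.173, -0.548, 0.224] pointing down, gripper open.
Joint ranges: [-2.89, 2.89], [-0.75, 2.08], [0.22, 2.7], [-1.18, 4.32], [0.11, 2.71], [-2.7, 2.7]. Speed limits (rad/s): [2.57, 2.57, 3.14, 3.14, 3.14, 3.14].

INTERFACE

Orientations are given as [roll, pitch, yaw] about the fixed x, y, z axes, in that order (R = Rz(yaw) Ry(pitch) Rx(roll)).
In Python, from station import monitor, snapshot, calibration, hand_in gives the robot as it stands. The module is installed in compiled form; this text tells all that it offers.
- The arm moves only by the tool arm_command, never from a script. Its arguments are lists of equal length, an entry for each row: "turn": the turn, a rotation vector about the tool's x, y, z in rad, a list of three; "xyz": the shift along the tool's x, y, z in mm, a list of three; "fingers": the finger opening in mm, from 0 to 94. In form: {"turn": [[rx, ry, rz], ...], "xyz": [[dx, dy, dz], ...], "fingers": [fingers, ...]}. A call has 1 to 5 rows; each row is the pose to reach, as a shift and turn from the pose commanded when the call began, along the tool's axes at that moment; what a row does not reach only later rows make up. A row lasts 1/12 s, in which the tool goes at most 41.7 mm and 7.16 degrees, less where a joint would pass 70% of its speed; a pose out of reach is approached as far as the arm can. A call with a gripper value outside its range is refused whole. The fingers move at their own pace and stop on an object; "force" is the grip in N (left out, the last holds). Time passes only in rows, so rows that repeat a pose let the fingers close. It gives the time, the measured TCP pose, the force and the opening at its end, in the units of the state.
- monitor.state(): the state, without advancing time (a new reading comes with each control period).
- snapshot(name): name is "scene" or "top" or "wrist"; returns the picture (384x512x3 uint8, red, green, blue); there is no depth.
- calibration(name): a dict with "K" (3x3 intrinsics, pixels), "R" (3x3) and "t" (3): a world point X has camera coordinates R X + t; the wrist camera has in their place "hand_eye" (4x4, takes a point from camera to tool coordinates, whose origin is the TCP and whose axes are the flange's). Camera axes: x right, y down, z forward; pixel columns grow to the right and rows downward; lengths in m; the calibration is good to about 2 mm. A picture is of the moment at which its call begins: read the wrist's pose just before it. calibration takes no time and is no camera call.
- hand_in(): hands the job in, once; it reports no verdict.
The state is a dict: "time_s": time; "joints": joint angles; "qvel": joint speeds; "joint_torque": joint torques, N m; "eef_pos": TCP position; "tool_rot": TCP orientation; "ft_force": force on the tool from outside, world axes, zero at the start; "wrist_torque": the same for the moment, N m; "width": finger opening in m.
Only numpy, scipy, OpenCV 4.12 (cv2) and the standard library are available. Lean on these libraries where they do the work, as an engineer would, in place of code of your own. Each camera call takes 0.05 s, during which the arm holds its last target. There are 200 camera calls.

## Working session

There is one attempt and no reset: what is moved stays moved. The work goes in short steps, Python scripts to look and compute and a tool call to move; the robot and the scene stay as the last step left them, time stands still between calls to the robot, and variables do not carry over. Pictures are saved under pics/ and viewed, on a budget of 10 in all, crops included, one or two more only if the job needs it, and the job is handed in when it is done.

Besides the shell and the picture viewer there is one more tool, called after "Request:" as name(argument=value, ...), one argument or row to a line, values as JSON. arm_command: Moves the arm, as the interface text tells. Its arguments: {"type":"object","properties":{"turn":{"type":"array"},"xyz":{"type":"array"},"fingers":{"type":"array"},"force":{"type":"number"}},"required":["turn","xyz","fingers"]}

```bash
mkdir -p pics
python3 - <<'E'
from station import monitor, snapshot, calibration
import cv2,numpy as np
s=monitor.state(); print(s)
for n in("top","scene"):
    im=snapshot(n); cv2.imwrite(f"pics/{n}0.png",cv2.cvtColor(im,cv2.COLOR_RGB2BGR)); 
    c=calibration(n); print(n,c)
print(calibration("wrist"))
E
```

```text
{'time_s': 0.0, 'joints': array([-1.38598907e+00,  2.76599415e-01,  1.50610075e+00,  3.61077264e-06,
        1.36071800e+00, -1.21001903e-01]), 'qvel': array([ 0.00016475, -0.00033064,  0.00042388,  0.00053476, -0.00060258,
        0.00118692]), 'joint_torque': array([-1.05087773e-03, -4.04586303e+01, -2.37232089e+01,  7.01156189e-02,
        3.46951350e-02, -1.23996288e-04]), 'eef_pos': array([ 0.17300911, -0.54779791,  0.22341512]), 'tool_rot': array([-3.13978092e+00, -2.23855397e-04,  3.05808198e-01]), 'ft_force': array([0.78341379, 0.43035191, 0.04810587]), 'wrist_torque': array([ 0.01164963, -0.02043128,  0.02855534]), 'width': 0.0938587498894721}
top {'K': array([[444.10454211,   0.        , 260.55436357],
       [  0.        , 444.10454211, 190.17134803],
       [  0.        ,   0.        ,   1.        ]]), 'R': array([[-2.49199690e-02, -9.99687272e-01, -2.08648407e-03],
       [-9.98207739e-01,  2.49965726e-02, -5.43735399e-02],
       [ 5.44086907e-02,  7.27757619e-04, -9.98518485e-01]]), 't': array([0.0659052 , 0.53569644, 1.21002649])}
scene {'K': array([[382.14554763,   0.        , 258.3407986 ],
       [  0.        , 382.14554763, 183.81883211],
       [  0.        ,   0.        ,   1.        ]]), 'R': array([[ 0.8472175 ,  0.53120577, -0.0065523 ],
       [ 0.42313078, -0.68220429, -0.59628655],
       [-0.32122087,  0.50241192, -0.80274493]]), 't': array([-0.51154874, -0.1705706 ,  1.13257883])}
{'K': array([[288.98493214,   0.        , 256.01661645],
       [  0.        , 288.98493214, 191.44348337],
       [  0.        ,   0.        ,   1.        ]]), 'hand_eye': array([[ 1.83117528e-04, -9.56988936e-01, -2.90124358e-01,
         8.50559792e-02],
       [ 9.99999577e-01,  4.36624759e-04, -8.09058623e-04,
         6.20649851e-04],
       [ 9.00935629e-04, -2.90124087e-01,  9.56988612e-01,
        -1.61839501e-01],
       [ 0.00000000e+00,  0.00000000e+00,  0.00000000e+00,
         1.00000000e+00]])}
```

View pics/top0.png

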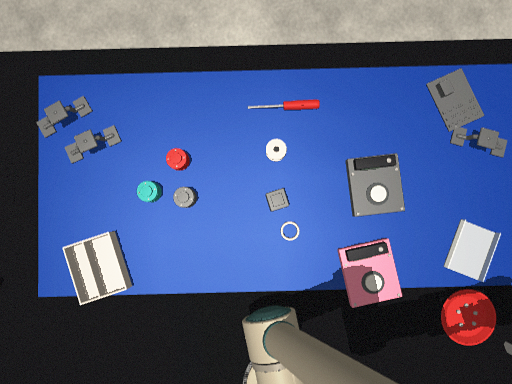

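View pics/scene0.png

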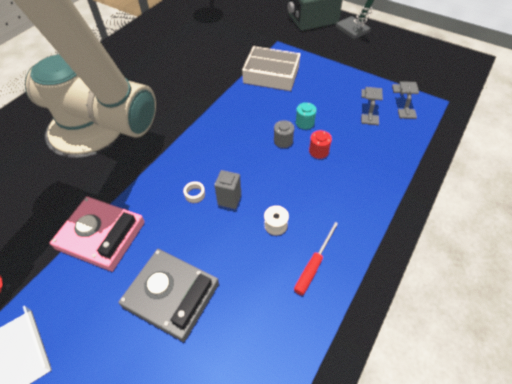

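Top view: the candidates for the housing are grey (185,197), red (178,159) and turquoise (149,191). Only the grey one fits. The testers are grey with a black box and round pad at (376,185), pad (379,194), and pink at (370,272). The grey one fits, and the plate at (455,98) has no round pad. I'll confirm both in a crop and measure them.

```bash
cat > h.py <<'E'
import cv2,numpy as np
from station import monitor,snapshot,calibration
from scipy.spatial.transform import Rotation as Ro
def cam(n,s=None):
    c=calibration(n)
    if n=="wrist":
        T=np.eye(4);T[:3,:3]=Ro.from_euler('xyz',s['tool_rot']).as_matrix();T[:3,3]=s['eef_pos']
        W=T@c['hand_eye'];return c['K'],W[:3,:3],W[:3,3]
    return c['K'],c['R'].T,-c['R'].T@c['t']
def onplane(px,z,C):
    K,R,o=C; d=R@np.linalg.solve(K,[px[0],px[1],1.]); return o+d*(z-o[2])/d[2]
def proj(X,C):
    K,R,o=C; p=K@(R.T@(np.array(X)-o)); return p[:2]/p[2]
E
python3 - <<'E'
from h import *
im=cv2.imread("pics/top0.png"); C=cam("top")
def blobs(m,name):
    n,l,st,ce=cv2.connectedComponentsWithStats(m.astype(np.uint8))
    for i in range(1,n):
        if st[i,4]>40: print(name,st[i],ce[i].round(1))
hsv=cv2.cvtColor(im,cv2.COLOR_BGR2HSV)
g=(hsv[...,1]<70)&(hsv[...,2]>40)
h=g.copy();h[:]=0;h[175:220,165:205]=g[175:220,165:205];blobs(h,"housing")
w=(hsv[...,1]<60)&(hsv[...,2]>170)
p=w.copy();p[:]=0;p[175:215,355:400]=w[175:215,355:400];blobs(p,"pad")
f=g.copy();f[:]=0;f[140:225,335:415]=g[140:225,335:415]
cn=max(cv2.findContours(f.astype(np.uint8),0,2)[0],key=cv2.contourArea);r=cv2.minAreaRect(cn);print("fix",r)
for q in cv2.boxPoints(r): print(onplane(q,.03,C).round(4))
print("pad nominal",onplane((378.5,193.5),.042,C),"housing~",onplane((184.5,197),.06,C),onplane((184.5,197),.03,C))
print("red",onplane((178,158),.06,C),"turq",onplane((149,191),.06,C),"case",onplane((278,199),.091,C))
a=cv2.resize(im[140:225,130:230],None,fx=4,fy=4,interpolation=2);b=cv2.resize(im[140:225,330:420],None,fx=4,fy=4,interpolation=2)
cv2.imwrite("pics/crop1.png",np.hstack([a,b]))
E
```

```text
housing [173 187  24  21 378] [184.3 196.8]
pad [370 185  17  17 211] [378.1 193.2]
fix ((374.7538757324219, 184.53079223632812), (58.296321868896484, 52.46669006347656), 82.87498474121094)
[ 0.6162 -0.1806  0.03  ]
[ 0.6305 -0.3235  0.03  ]
[ 0.4721 -0.3365  0.03  ]
[ 0.458  -0.1946  0.03  ]
pad nominal [ 0.51875675 -0.26485939  0.042     ] housing~ [0.5216122 0.2547141 0.06     ] [0.52291334 0.25988865 0.03      ]
red [0.62611335 0.2704253  0.06      ] turq [0.53991857 0.34877391 0.06      ] case [0.509061   0.00798008 0.091     ]
```

View pics/crop1.png

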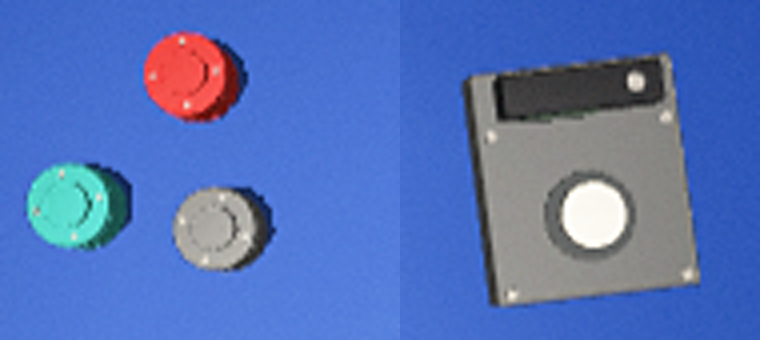

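The crop confirms the grey housing with its boss at about (183,197), and the grey tester with its round bright pad at about (378,193). Next I move above the housing with yaw about 0.785, so the fingers close clear of the red and turquoise parts.

Request:
arm_command(
  turn=[
    [0, 0, -0.12],
    [0, 0, -0.24],
    [0, 0, -0.36],
    [0, 0, -0.48],
    [0, 0, -0.48],
  ],
  xyz=[
    [27, -31, 1],
    [54, -62, 2],
    [80, -93, 3],
    [107, -124, 4],
    [134, -155, 5],
  ],
  fingers=[94, 94, 94, 94, 94],
  force=7,
)

```text
time_s: 0.52
eef_pos: [0.2543, -0.3581, 0.2187]
tool_rot: [-3.141, -0.001, 0.789]
ft_force: [0.4, -0.3, 0.7]
width: 0.0941
```

Request:
arm_command(
  turn=[
    [0, 0, 0],
    [0, 0, 0],
    [0, 0, 0],
    [0, 0, 0],
    [0, 0, 0],
  ],
  xyz=[
    [31, -12, 1],
    [62, -25, 2],
    [94, -37, 3],
    [125, -50, 4],
    [156, -62, 5],
  ],
  fingers=[94, 94, 94, 94, 94],
)

```text
time_s: 0.93
eef_pos: [0.3206, -0.2042, 0.214]
tool_rot: [-3.141, -0.0, 0.785]
ft_force: [0.7, 0.1, 0.6]
width: 0.094
```

Request:
arm_command(
  turn=[
    [0, 0, 0],
    [0, 0, 0],
    [0, 0, 0],
    [0, 0, 0],
    [0, 0, 0],
  ],
  xyz=[
    [31, -12, 1],
    [62, -25, 2],
    [94, -37, 3],
    [125, -50, 4],
    [156, -62, 5],
  ],
  fingers=[94, 94, 94, 94, 94],
)

```text
time_s: 1.35
eef_pos: [0.3869, -0.0501, 0.2091]
tool_rot: [-3.142, 0.0, 0.786]
ft_force: [2.0, 0.2, 0.7]
width: 0.094
```

Request:
arm_command(
  turn=[
    [0, 0, 0],
    [0, 0, 0],
    [0, 0, 0],
    [0, 0, 0],
    [0, 0, 0],
  ],
  xyz=[
    [31, -12, 1],
    [62, -25, 2],
    [94, -37, 3],
    [125, -50, 4],
    [156, -62, 5],
  ],
  fingers=[94, 94, 94, 94, 94],
)

```text
time_s: 1.77
eef_pos: [0.4533, 0.1042, 0.2039]
tool_rot: [-3.141, 0.001, 0.786]
ft_force: [-0.6, 0.0, 0.2]
width: 0.0939
```

Request:
arm_command(
  turn=[
    [0, 0, 0],
    [0, 0, 0],
    [0, 0, 0],
    [0, 0, 0],
    [0, 0, 0],
  ],
  xyz=[
    [36, -14, 1],
    [72, -28, 2],
    [108, -42, 3],
    [144, -57, 4],
    [158, -62, 5],
  ],
  fingers=[94, 94, 94, 94, 94],
)

```text
time_s: 2.18
eef_pos: [0.5226, 0.2624, 0.1984]
tool_rot: [-3.14, -0.002, 0.789]
ft_force: [0.3, 0.0, 0.0]
width: 0.0939
```

Request:
arm_command(
  turn=[
    [0, 0, 0],
    [0, 0, 0],
    [0, 0, 0],
  ],
  xyz=[
    [0, 0, 0],
    [0, 0, 0],
    [0, 0, 0],
  ],
  fingers=[94, 94, 94],
)

```text
time_s: 2.43
eef_pos: [0.5204, 0.2566, 0.1989]
tool_rot: [-3.142, 0.002, 0.785]
ft_force: [-0.7, -0.4, 0.1]
width: 0.0941
```

Run:
```python
from h import *
s=monitor.state();im=snapshot("wrist");C=cam("wrist",s)
print(s['time_s'],s['eef_pos'],s['tool_rot'],s['ft_force'])
im=cv2.cvtColor(im,cv2.COLOR_RGB2BGR);cv2.imwrite("pics/w1.png",im)
print("expected boss px",proj([.522,.258,.06],C),"30mm radius px",proj([.522+.015,.258,.06],C))
```

```text
2.4333 [0.52036341 0.2565696  0.19885791] [-3.14157278e+00  2.24868742e-03  7.85396567e-01] [-0.68208975 -0.41446346  0.09063936]
expected boss px [255.83226912 183.6865095 ] 30mm radius px [265.76718628 174.11088709]
```

View pics/w1.png

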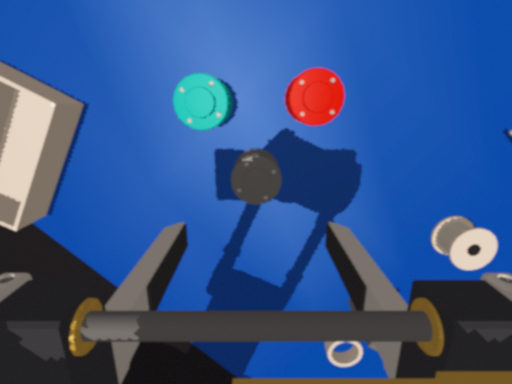

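Wrist view: the housing is dark grey at about (257,177), between the fingers, with turquoise (202,101) and red (316,96) clear of the closing line. I'll refine its position from its outline.

```bash
cat >> h.py <<'E'
def housing_bbox(im,roi):
    x0,y0,x1,y1=roi; hsv=cv2.cvtColor(im,cv2.COLOR_BGR2HSV); m=np.zeros(im.shape[:2],np.uint8)
    m[y0:y1,x0:x1]=((hsv[...,1]<90))[y0:y1,x0:x1]
    n,l,st,ce=cv2.connectedComponentsWithStats(m); i=1+st[1:,4].argmax(); return st[i],ce[i]
E
python3 - <<'E'
from h import *
im=cv2.imread("pics/w1.png");s=monitor.state();C=cam("wrist",s);print(s['eef_pos'],s['tool_rot'])
st,ce=housing_bbox(im,(215,135,300,222));print(st,ce)
a=np.linspace(0,2*np.pi,180)
p=np.array([.522,.258,0])
for k in range(3):
    P=np.array([proj(p+[r*np.cos(t),r*np.sin(t),z],C) for r,z in((.028,0),(.028,.054),(.015,.06)) for t in a])
    lo,hi=P.min(0),P.max(0);print(lo,hi,p)
    d=np.array([st[0]+st[2]/2-.5-(lo[0]+hi[0])/2, (st[1]+st[3]-.5-hi[1]+st[1]-.5-lo[1])/2])
    q=proj(p+[0,0,.04],C);p=onplane(q+d,.04,C)*[1,1,0]
print(p)
E
```

```text
[0.5204581  0.25634252 0.19915169] [3.14147240e+00 1.59209337e-03 7.84754319e-01]
[ 231  149   50   55 2153] [255.76730144 176.52206224]
[230.13790873 149.26841306] [281.09735958 206.15550364] [0.522 0.258 0.   ]
[229.96784998 147.65098454] [281.02192469 204.46508783] [0.52333429 0.25952214 0.        ]
[229.97157727 147.59616049] [281.02885718 204.40778115] [0.5233868  0.25956629 0.        ]
[0.52338827 0.25956811 0.        ]
```

Request:
arm_command(
  turn=[
    [0, 0, 0],
    [0, 0, 0],
    [0, 0, 0],
    [0, 0, 0],
    [0, 0, 0],
  ],
  xyz=[
    [4, 0, 20],
    [4, 0, 48],
    [4, 0, 76],
    [4, 0, 104],
    [4, 0, 124],
  ],
  fingers=[94, 94, 94, 94, 94],
  force=6,
)

```text
time_s: 2.9
eef_pos: [0.5226, 0.2585, 0.0737]
tool_rot: [-3.141, 0.002, 0.784]
ft_force: [-0.9, 0.2, -0.6]
width: 0.0944
```

Request:
arm_command(
  turn=[
    [0, 0, 0],
    [0, 0, 0],
    [0, 0, 0],
    [0, 0, 0],
    [0, 0, 0],
  ],
  xyz=[
    [0, 0, 15],
    [0, 0, 28],
    [0, 0, 38],
    [0, 0, 40],
    [0, 0, 40],
  ],
  fingers=[94, 94, 94, 80, 70],
)

```text
time_s: 3.32
eef_pos: [0.5238, 0.2597, 0.0352]
tool_rot: [-3.141, 0.001, 0.785]
ft_force: [-0.5, -0.8, 0.4]
width: 0.0839
```

Request:
arm_command(
  turn=[
    [0, 0, 0],
    [0, 0, 0],
    [0, 0, 0],
    [0, 0, 0],
    [0, 0, 0],
  ],
  xyz=[
    [0, 0, 0],
    [0, 0, 0],
    [0, 0, 0],
    [0, 0, 0],
    [0, 0, 0],
  ],
  fingers=[66, 63, 61, 59, 57],
)

```text
time_s: 3.73
eef_pos: [0.5244, 0.2609, 0.0357]
tool_rot: [3.141, -0.001, 0.786]
ft_force: [-0.4, -0.1, 0.2]
width: 0.0572
```

Request:
arm_command(
  turn=[
    [0, 0, 0],
    [0, 0, 0],
    [0, 0, 0],
    [0, 0, 0],
    [0, 0, 0],
  ],
  xyz=[
    [0, 0, 0],
    [0, 0, 0],
    [0, 0, 0],
    [0, 0, 0],
    [0, 0, 0],
  ],
  fingers=[55, 53, 50, 48, 48],
)

```text
time_s: 4.15
eef_pos: [0.5243, 0.2608, 0.0356]
tool_rot: [3.141, -0.0, 0.786]
ft_force: [-0.9, -0.3, 4.2]
width: 0.0557
```

Request:
arm_command(
  turn=[
    [0, 0, 0],
    [0, 0, 0],
    [0, 0, 0],
    [0, 0, 0],
    [0, 0, 0],
  ],
  xyz=[
    [0, 0, 0],
    [0, 0, 0],
    [0, 0, -1],
    [0, 0, -3],
    [0, 0, -5],
  ],
  fingers=[48, 48, 48, 48, 48],
)

```text
time_s: 4.57
eef_pos: [0.5235, 0.2605, 0.0396]
tool_rot: [-3.141, 0.002, 0.786]
ft_force: [-0.2, -0.8, -1.4]
width: 0.0562
```

Request:
arm_command(
  turn=[
    [0, 0, 0],
    [0, 0, 0],
    [0, 0, 0],
    [0, 0, 0],
    [0, 0, 0],
  ],
  xyz=[
    [0, 0, -12],
    [0, 0, -36],
    [0, 0, -66],
    [0, 0, -98],
    [0, 0, -130],
  ],
  fingers=[48, 48, 48, 48, 48],
)

```text
time_s: 4.98
eef_pos: [0.5234, 0.2604, 0.1708]
tool_rot: [-3.141, 0.002, 0.786]
ft_force: [0.3, 0.5, -2.6]
width: 0.0557
```

Request:
arm_command(
  turn=[
    [0, 0, 0],
    [0, 0, 0],
    [0, 0, 0],
    [0, 0, 0],
    [0, 0, 0],
  ],
  xyz=[
    [-6, 5, -10],
    [-18, 15, -20],
    [-40, 32, -25],
    [-63, 51, -25],
    [-88, 71, -25],
  ],
  fingers=[48, 48, 48, 48, 48],
)

```text
time_s: 5.4
eef_pos: [0.5113, 0.1471, 0.1943]
tool_rot: [-3.141, 0.001, 0.787]
ft_force: [0.5, -0.5, -2.0]
width: 0.0559
```

Request:
arm_command(
  turn=[
    [0, 0, 0],
    [0, 0, 0],
    [0, 0, 0],
    [0, 0, 0],
    [0, 0, 0],
  ],
  xyz=[
    [-25, 20, 0],
    [-50, 40, 0],
    [-75, 60, 0],
    [-100, 80, 0],
    [-125, 100, 0],
  ],
  fingers=[48, 48, 48, 48, 48],
)

```text
time_s: 5.82
eef_pos: [0.4929, -0.0126, 0.1939]
tool_rot: [-3.14, 0.002, 0.786]
ft_force: [0.4, 0.4, -0.8]
width: 0.0557
```

Request:
arm_command(
  turn=[
    [0, 0, 0],
    [0, 0, 0],
    [0, 0, 0],
    [0, 0, 0],
    [0, 0, 0],
  ],
  xyz=[
    [-25, 20, 0],
    [-50, 40, 0],
    [-75, 60, 0],
    [-100, 80, 0],
    [-125, 100, 0],
  ],
  fingers=[48, 48, 48, 48, 48],
)

```text
time_s: 6.23
eef_pos: [0.4752, -0.1714, 0.1939]
tool_rot: [-3.14, 0.001, 0.785]
ft_force: [0.7, -0.2, -0.8]
width: 0.0559
```

Request:
arm_command(
  turn=[
    [0, 0, 0],
    [0, 0, 0],
    [0, 0, 0],
    [0, 0, 0],
    [0, 0, 0],
  ],
  xyz=[
    [-25, 20, 0],
    [-50, 41, 0],
    [-75, 61, 0],
    [-95, 80, 0],
    [-108, 91, 0],
  ],
  fingers=[48, 48, 48, 48, 48],
)

```text
time_s: 6.65
eef_pos: [0.4635, -0.3137, 0.1936]
tool_rot: [-3.141, 0.002, 0.784]
ft_force: [0.2, -0.3, -1.6]
width: 0.0557
```

Request:
arm_command(
  turn=[
    [0, 0, 0],
    [0, 0, 0],
    [0, 0, 0],
    [0, 0, 0],
    [0, 0, 0],
  ],
  xyz=[
    [-6, 4, 0],
    [-9, 6, 0],
    [-9, 6, 0],
    [-9, 6, 0],
    [-9, 6, 0],
  ],
  fingers=[48, 48, 48, 48, 48],
)

```text
time_s: 7.07
eef_pos: [0.4627, -0.3198, 0.1952]
tool_rot: [-3.141, -0.0, 0.787]
ft_force: [-0.1, 0.3, -0.9]
width: 0.0556
```

Run:
```python
from h import *
s=monitor.state();im=snapshot("wrist");C=cam("wrist",s)
print(s['time_s'],s['eef_pos'],s['tool_rot'],s['ft_force'],s['width'])
im=cv2.cvtColor(im,cv2.COLOR_RGB2BGR);cv2.imwrite("pics/w2.png",im)
np.savez("w2",p=s['eef_pos'],r=s['tool_rot'])
print("expected pad px",proj([.519,-.264,.042],C))
```

```text
7.0667 [ 0.46273184 -0.31984964  0.19517245] [-3.14083759e+00 -3.26847570e-04  7.87018369e-01] [-0.05013871  0.31851657 -0.90179868] 0.05563215738512878
expected pad px [256.23047098 109.47913873]
```

View pics/w2.png

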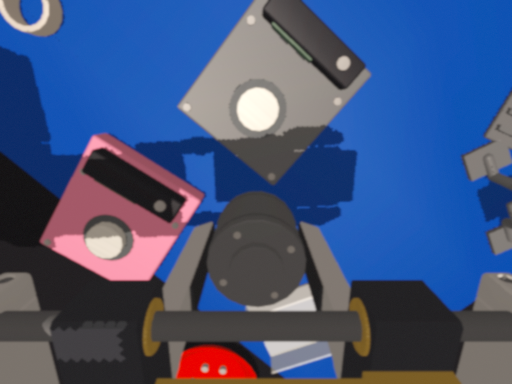

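The held housing hangs straight between the fingers with its lid at about (256,258). The target pad is fully in view at (257,108).

Run:
```python
from h import *
im=cv2.imread("pics/w2.png");d=np.load("w2.npz");C=cam("wrist",dict(eef_pos=d['p'],tool_rot=d['r']))
hsv=cv2.cvtColor(im,cv2.COLOR_BGR2HSV)
m=np.zeros(im.shape[:2],np.uint8);m[75:140,220:295]=((hsv[...,2]>185)&(hsv[...,1]<60))[75:140,220:295]
c=max(cv2.findContours(m,0,2)[0],key=cv2.contourArea);e=cv2.fitEllipse(cv2.convexHull(c));print(e)
p=onplane(e[0],.042,C);print("pad",p)
for dx in(-.022,.022):print(proj(p+[dx*.707,dx*.707,0],C),end=' ')
R=Ro.from_euler('xyz',d['r']).as_matrix();print("delta tool",R.T@(p-d['p']))
# held lid: predicted extents in tool frame
a=np.linspace(0,6.28,180)
for x in(-.002,0,.002):
    P=np.array([proj(d['p']+R@[x+.028*np.cos(t),.028*np.sin(t),-.019],C) for t in a]);print(x,P.min(0),P.max(0))
    P=np.array([proj(d['p']+R@[x+.028*np.cos(t),.028*np.sin(t),.035],C) for t in a]);print(' base',P.min(0))
g=cv2.cvtColor(im,6);print(g[295:312,250:258].mean(1).round(),g[182:204,250:258].mean(1).round())
for r in(230,240,250,260):print(r,g[r,195:225],g[r,290:320])
```

```text
((257.2170715332031, 108.74817657470703), (42.42292785644531, 43.795963287353516), 0.8656206130981445)
pad [ 0.52025284 -0.26420756  0.042     ]
[257.15526805 130.12417606] [257.28152784  86.45464419] delta tool [0.07996605 0.00157392 0.15319745]
-0.002 [205.02749489 219.35407679] [305.14191782 307.82555225]
 base [217.47443557 190.32719376]
0 [204.84447744 215.84755547] [305.31963744 304.95742933]
 base [217.37000502 187.62336453]
0.002 [204.66013664 212.31440648] [305.49864276 302.06961947]
 base [217.26500429 184.90419857]
[ 72.  72.  72.  71.  72.  72.  71.  71.  72.  75.  93. 135. 170. 182.
 177. 153. 108.] [43. 44. 44. 43. 44. 44. 44. 45. 49. 56. 61. 61. 61. 64. 65. 65. 66. 65.
 65. 65. 65. 65.]
230 [123 123 123 122 123 122 123 122 122 122 123 123 122 118 105  81  53  37
  37  47  56  61  61  61  62  62  63  64  67  69] [ 65  64  63  62  60  61  62  58  48  37  34  52  80 105 118 122 122 123
 123 122 123 122 123 122 122 123 123 122 121 117]
240 [123 122 122 122 122 123 123 122 122 121 111  92  63  39  31  35  45  54
  62  67  69  70  70  71  71  71  72  72  71  71] [ 70  71  71  71  71  70  71  69  67  64  57  49  37  34  38  59  89 110
 119 122 122 122 123 123 123 122 122 122 123 122]
250 [123 123 122 122 122 121 115  98  68  44  31  31  38  50  63  69  71  72
  72  72  70  71  72  69  71  72  71  71  71  71] [112 113 111 107  96  82  74  72  72  71  72  71  69  62  50  38  32  31
  44  69  98 115 121 122 123 123 122 123 122 122]
260 [123 122 118 105  80  53  35  30  28  30  34  44  59  68  70  71  71  72
  71  71  71  71  71  71  71  72  71  72  71  71] [ 72  72  71  73  71  72  71  71  72  72  71  72  71  71  69  61  48  36
  32  28  30  34  50  80 104 118 122 122 122 123]
```

Request:
arm_command(
  turn=[
    [0, 0, 0],
    [0, 0, 0],
    [0, 0, 0],
    [0, 0, 0],
    [0, 0, 0],
  ],
  xyz=[
    [12, 0, 0],
    [34, 0.5, 10],
    [56, 1, 25],
    [73, 1.5, 40],
    [80.5, 1.5, 55],
  ],
  fingers=[48, 48, 48, 48, 48],
)

```text
time_s: 7.53
eef_pos: [0.5232, -0.2624, 0.1401]
tool_rot: [3.14, -0.002, 0.788]
ft_force: [-0.3, 0.6, -1.8]
width: 0.0558
```

Request:
arm_command(
  turn=[
    [0, 0, 0],
    [0, 0, 0],
    [0, 0, 0],
    [0, 0, 0],
    [0, 0, 0],
  ],
  xyz=[
    [0, 0, 15],
    [0, 0, 30],
    [0, 0, 43],
    [0, 0, 52],
    [0, 0, 55],
  ],
  fingers=[48, 48, 48, 48, 48],
)

```text
time_s: 7.95
eef_pos: [0.5205, -0.2637, 0.0839]
tool_rot: [-3.139, 0.0, 0.787]
ft_force: [-1.0, 0.0, -1.2]
width: 0.0558
```

Request:
arm_command(
  turn=[
    [0, 0, 0],
    [0, 0, 0],
    [0, 0, 0],
    [0, 0, 0],
    [0, 0, 0],
  ],
  xyz=[
    [0, 0, 0],
    [0, 0, 0],
    [0, 0, 0],
    [0, 0, 0],
    [0, 0, 0],
  ],
  fingers=[48, 48, 48, 48, 48],
)

```text
time_s: 8.37
eef_pos: [0.5211, -0.2657, 0.086]
tool_rot: [3.14, -0.0, 0.786]
ft_force: [-0.1, 0.3, -1.5]
width: 0.0562
```

Run:
```python
from h import *
s=monitor.state();print(s['time_s'],s['eef_pos'],s['tool_rot'],s['ft_force'],s['width'])
C=cam("scene");im=cv2.cvtColor(snapshot("scene"),cv2.COLOR_RGB2BGR);it=cv2.cvtColor(snapshot("top"),cv2.COLOR_RGB2BGR)
a=cv2.resize(im[220:340,110:230],(480,480),interpolation=2);b=cv2.resize(it[150:230,335:415],(300,300),interpolation=2)
b=cv2.copyMakeBorder(b,0,180,0,0,0);cv2.imwrite("pics/c3.png",np.hstack([a,b]))
```

```text
8.3667 [ 0.5211278  -0.26568343  0.08601502] [ 3.14011887e+00 -2.66051255e-04  7.85559212e-01] [-0.0769988   0.26315244 -1.49903682] 0.05620736476884771
```

View pics/c3.png

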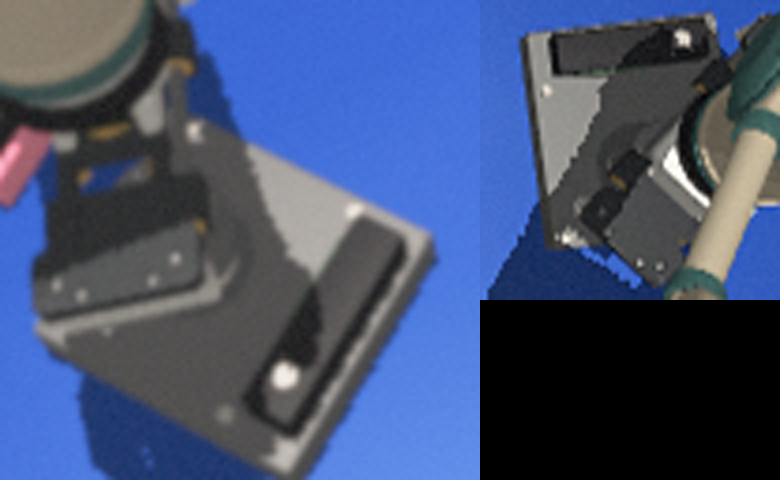

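The gripper hides the pad in both fixed cameras, so I lower slowly and watch the wrist force.

Request:
arm_command(
  turn=[
    [0, 0, 0],
    [0, 0, 0],
    [0, 0, 0],
    [0, 0, 0],
    [0, 0, 0],
  ],
  xyz=[
    [0, -0.8, 2],
    [0, -0.8, 3.5],
    [0, -0.8, 5],
    [0, -0.8, 5],
    [0, -0.8, 5],
  ],
  fingers=[48, 48, 48, 48, 48],
)

```text
time_s: 8.88
eef_pos: [0.5201, -0.2647, 0.08]
tool_rot: [-3.141, 0.0, 0.786]
ft_force: [-0.8, -0.7, -1.9]
width: 0.0562
```

Request:
arm_command(
  turn=[
    [0, 0, 0],
    [0, 0, 0],
    [0, 0, 0],
  ],
  xyz=[
    [0, 0, 0.7],
    [0, 0, 1.3],
    [0, 0, 1.3],
  ],
  fingers=[48, 48, 48],
)

```text
time_s: 9.13
eef_pos: [0.5202, -0.2647, 0.0789]
tool_rot: [-3.142, 0.0, 0.786]
ft_force: [-0.5, -0.0, -1.8]
width: 0.0557
```

Request:
arm_command(
  turn=[
    [0, 0, 0],
    [0, 0, 0],
    [0, 0, 0],
  ],
  xyz=[
    [0, 0, 0.5],
    [0, 0, 1],
    [0, 0, 1],
  ],
  fingers=[48, 48, 48],
)

```text
time_s: 9.38
eef_pos: [0.5202, -0.2648, 0.0779]
tool_rot: [-3.142, 0.0, 0.786]
ft_force: [-0.3, 0.5, -1.8]
width: 0.0559
```

Request:
arm_command(
  turn=[
    [0, 0, 0],
    [0, 0, 0],
    [0, 0, 0],
  ],
  xyz=[
    [0, 0, 0.6],
    [0, 0, 0.6],
    [0, 0, 0.6],
  ],
  fingers=[48, 48, 48],
)

```text
time_s: 9.63
eef_pos: [0.5203, -0.2648, 0.0776]
tool_rot: [3.141, -0.0, 0.786]
ft_force: [0.3, 1.3, -0.2]
width: 0.0558
```

Request:
arm_command(
  turn=[
    [0, 0, 0],
    [0, 0, 0],
    [0, 0, 0],
  ],
  xyz=[
    [0, 0, 0.5],
    [0, 0, 0.5],
    [0, 0, 0.5],
  ],
  fingers=[48, 48, 48],
)

```text
time_s: 9.88
eef_pos: [0.5203, -0.2648, 0.0772]
tool_rot: [3.141, -0.0, 0.786]
ft_force: [-1.4, 0.8, 1.9]
width: 0.0559
```

It is in contact (force −1.7 → +1.9 N). I release it gradually and rise.

Request:
arm_command(
  turn=[
    [0, 0, 0],
    [0, 0, 0],
    [0, 0, 0],
    [0, 0, 0],
    [0, 0, 0],
  ],
  xyz=[
    [0, 0, -0.3],
    [0, 0, -0.3],
    [0, 0, -0.3],
    [0, 0, -0.3],
    [0, 0, -0.3],
  ],
  fingers=[56, 58, 62, 70, 80],
)

```text
time_s: 10.3
eef_pos: [0.5202, -0.2648, 0.077]
tool_rot: [-3.142, 0.0, 0.786]
ft_force: [0.1, -1.0, -0.5]
width: 0.0719
```

Request:
arm_command(
  turn=[
    [0, 0, 0],
    [0, 0, 0],
    [0, 0, 0],
    [0, 0, 0],
    [0, 0, 0],
  ],
  xyz=[
    [0, 0, 0],
    [0, 0, 0],
    [0, 0, -10],
    [0, 0, -25],
    [0, 0, -45],
  ],
  fingers=[90, 90, 90, 90, 90],
)

```text
time_s: 10.72
eef_pos: [0.5194, -0.2643, 0.1221]
tool_rot: [-3.139, 0.001, 0.786]
ft_force: [0.4, 0.1, 0.8]
width: 0.0901
```

Request:
arm_command(
  turn=[
    [0, 0, 0],
    [0, 0, 0],
    [0, 0, 0],
    [0, 0, 0],
    [0, 0, 0],
  ],
  xyz=[
    [0, 0, -30],
    [0, 0, -60],
    [0, 0, -85],
    [0, 0, -100],
    [0, 0, -100],
  ],
  fingers=[90, 90, 90, 90, 90],
)

```text
time_s: 11.13
eef_pos: [0.5222, -0.266, 0.2271]
tool_rot: [3.133, -0.002, 0.786]
ft_force: [0.9, -1.3, 0.1]
width: 0.0899
```

Request:
arm_command(
  turn=[
    [0, 0, 0],
    [0, 0, 0],
    [0, 0, 0],
    [0, 0, 0],
    [0, 0, 0],
  ],
  xyz=[
    [0, 0, 0],
    [0, 0, 0],
    [0, 0, 0],
    [0, 0, 0],
    [0, 0, 0],
  ],
  fingers=[90, 90, 90, 90, 90],
)

```text
time_s: 11.55
eef_pos: [0.5197, -0.2645, 0.2209]
tool_rot: [-3.139, 0.001, 0.786]
ft_force: [0.3, -0.8, -0.3]
width: 0.0905
```

Run:
```python
from h import *
s=monitor.state();print(s['time_s'],s['eef_pos'],s['tool_rot'],s['ft_force'],s['width'])
C=cam("wrist",s);im=cv2.cvtColor(snapshot("wrist"),cv2.COLOR_RGB2BGR)
np.savez("w4",p=s['eef_pos'],r=s['tool_rot']);cv2.imwrite("pics/w4.png",im)
print("expect boss",proj([.5203,-.2642,.102],C),proj([.5203+.0106,-.2642+.0106,.102],C),proj([.5203,-.2642,.072],C))
```

```text
11.55 [ 0.51972932 -0.26447551  0.22093206] [-3.13932397e+00  5.38873855e-04  7.85828704e-01] [ 0.28666992 -0.81066843 -0.28323247] 0.0904757215429512
expect boss [256.1273284  190.60229571] [256.13819956 176.23164567] [256.20898099 182.86005367]
```

View pics/w4.png

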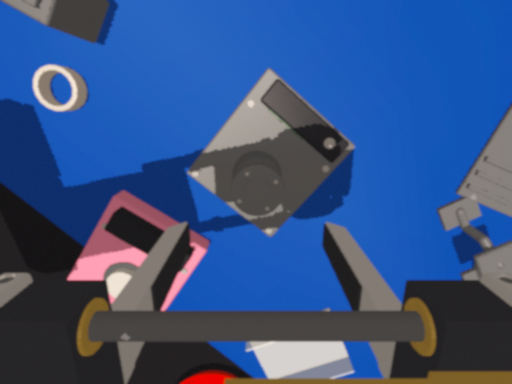

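The housing stands on the pad with its lid at about (257,189), as expected. I'll enlarge with more contrast to check centring.

Run:
```python
from h import *
im=cv2.imread("pics/w4.png")
c=cv2.resize(cv2.cvtColor(im,6)[130:240,185:330],None,fx=5,fy=5,interpolation=2)
c=cv2.LUT(c,np.clip((np.arange(256)-25)*2.6,0,255).astype(np.uint8));cv2.imwrite("pics/c5.png",c)
d=np.load("w4.npz");C=cam("wrist",dict(eef_pos=d['p'],tool_rot=d['r']));a=np.linspace(0,6.28,90)
o=np.array([.5203,-.2642,0])
for r,z in((.015,.102),(.028,.096),(.028,.042)):
    P=np.array([proj(o+[r*np.cos(t),r*np.sin(t),z],C) for t in a]);print(z,(P.min(0)-[185,130])*5,(P.max(0)-[185,130])*5)
```

```text
0.102 [281.69460508 231.11801685] [429.60046604 372.78963565]
0.096 [220.32578478 161.1481782 ] [491.16810088 421.10999618]
0.042 [240.95804799 117.06898086] [471.85340383 341.56813532]
```

View pics/c5.png

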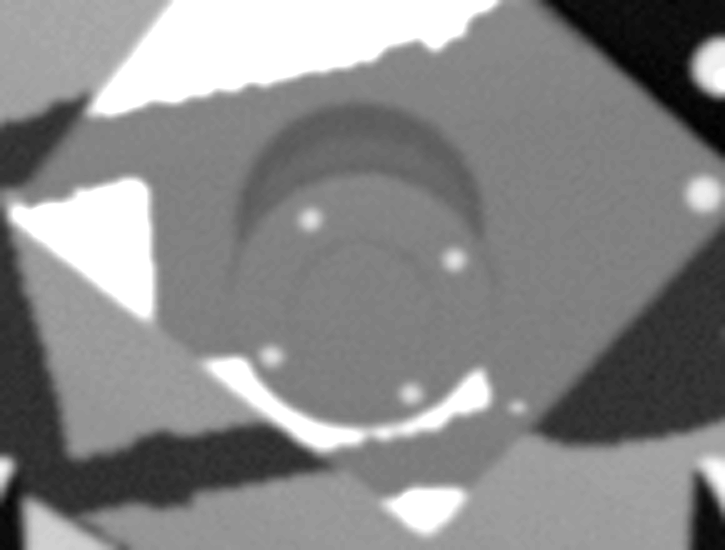

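Run:
```python
from h import *
def cen(f,pts):
    im=cv2.cvtColor(cv2.imread(f"pics/{f}.png"),6).astype(float);d=np.load(f+".npz");C=cam("wrist",dict(eef_pos=d['p'],tool_rot=d['r']));o=[]
    for (x,y),z in pts:
        w=im[y-5:y+6,x-5:x+6];b=np.median(w);w=np.clip(w-b-12,0,None);yy,xx=np.mgrid[y-5:y+6,x-5:x+6]
        o.append(onplane(((w*xx).sum()/w.sum(),(w*yy).sum()/w.sum()),z,C))
    return np.array(o)
A=cen("w2",[((251,20),.03),((338,101),.03),((271,177),.03),((187,107),.03)]);print(A.round(4))
B=cen("w4",[((251,104),.03),((326,169),.03)]);print(B.round(4),"w4-w2:",(B-A[:2]).round(4))
H=cen("w4",[((247,174),.096),((276,182),.096),((239,201),.096),((267,209),.096)]);print(H.round(4),H.mean(0),np.linalg.norm(H[0]-H[3]),np.linalg.norm(H[1]-H[2]))
```

```text
[[ 0.5759 -0.1985  0.03  ]
 [ 0.5869 -0.3195  0.03  ]
 [ 0.4783 -0.3292  0.03  ]
 [ 0.467  -0.2084  0.03  ]]
[[ 0.5754 -0.1991  0.03  ]
 [ 0.5863 -0.3196  0.03  ]] w4-w2: [[-0.0006 -0.0006 -0.    ]
 [-0.0006 -0.0001 -0.    ]]
[[ 0.5251 -0.2457  0.096 ]
 [ 0.5399 -0.2726  0.096 ]
 [ 0.4939 -0.2605  0.096 ]
 [ 0.5121 -0.2925  0.096 ]] [ 0.51772792 -0.26783087  0.096     ] 0.04857468370595902 0.047615844705144184
```

The wrist view hints at an offset of about 3 mm. I'll back off for a second view to triangulate before pushing.

Request:
arm_command(
  turn=[
    [0, 0, 0],
    [0, 0, 0],
    [0, 0, 0],
    [0, 0, 0],
    [0, 0, 0],
  ],
  xyz=[
    [-20, 0, 0],
    [-45, 0, 0],
    [-70, 0, 0],
    [-85, 0, 0],
    [-90, 0, 0],
  ],
  fingers=[70, 40, 10, 0, 0],
)

```text
time_s: 12.02
eef_pos: [0.455, -0.3298, 0.2218]
tool_rot: [-3.141, 0.001, 0.784]
ft_force: [0.6, 0.6, -0.0]
width: 0.0604
```

Request:
arm_command(
  turn=[
    [0, 0, 0],
    [0, 0, 0],
    [0, 0, 0],
    [0, 0, 0],
    [0, 0, 0],
  ],
  xyz=[
    [0, 0, 0],
    [0, 0, 0],
    [0, 0, 0],
    [0, 0, 0],
    [0, 0, 0],
  ],
  fingers=[0, 0, 0, 0, 0],
)

```text
time_s: 12.43
eef_pos: [0.4572, -0.3278, 0.2221]
tool_rot: [3.142, -0.0, 0.787]
ft_force: [0.5, 0.2, 0.3]
width: 0.0269
```

Request:
arm_command(
  turn=[
    [0, 0, 0],
    [0, 0, 0],
    [0, 0, 0],
    [0, 0, 0],
    [0, 0, 0],
  ],
  xyz=[
    [0, 0, 0],
    [0, 0, 0],
    [0, 0, 0],
    [0, 0, 0],
    [0, 0, 0],
  ],
  fingers=[0, 0, 0, 0, 0],
)

```text
time_s: 12.85
eef_pos: [0.4566, -0.3284, 0.2222]
tool_rot: [3.142, 0.0, 0.786]
ft_force: [-0.7, -0.8, -0.8]
width: 0.0007
```

Run:
```python
from h import *
P=[]
for k in range(3):
    s=monitor.state();im=cv2.cvtColor(snapshot("wrist"),cv2.COLOR_RGB2BGR);P.append((*s['eef_pos'],*s['tool_rot']))
print(np.array(P).round(4),s['time_s'],s['width'],s['ft_force']);cv2.imwrite("pics/w6.png",im)
np.savez("w6",p=s['eef_pos'],r=s['tool_rot'])
for n in("top","scene"):cv2.imwrite(f"pics/{n}6.png",cv2.cvtColor(snapshot(n),cv2.COLOR_RGB2BGR))
C=cam("wrist",s);c=proj([.5203,-.2642,.08],C).astype(int);print(c)
g=cv2.cvtColor(im,6);lut=lambda a:cv2.LUT(a,np.clip((np.arange(256)-25)*2,0,255).astype(np.uint8))
x0,y0=c[0]-65,max(c[1]-55,0);print(x0,y0)
a=cv2.resize(lut(g[y0:y0+120,x0:x0+130]),None,fx=4,fy=4,interpolation=2)
t=cv2.imread("pics/top6.png",0)[150:210,350:410];b=cv2.resize(t,(240,240),interpolation=2)
q=cv2.imread("pics/scene6.png",0)[240:300,125:185];q=cv2.resize(q,(240,240),interpolation=2)
cv2.imwrite("pics/c6.png",np.hstack([a,np.vstack([b,q])]))
```

```text
[[ 4.5660e-01 -3.2840e-01  2.2220e-01  3.1415e+00  1.0000e-04  7.8590e-01]
 [ 4.5660e-01 -3.2850e-01  2.2220e-01  3.1415e+00  1.0000e-04  7.8580e-01]
 [ 4.5660e-01 -3.2850e-01  2.2220e-01  3.1415e+00  0.0000e+00  7.8570e-01]] 12.95 0.00029707571140289856 [0.46414646 0.16583731 1.25409184]
[255  97]
190 42
```

View pics/c6.png

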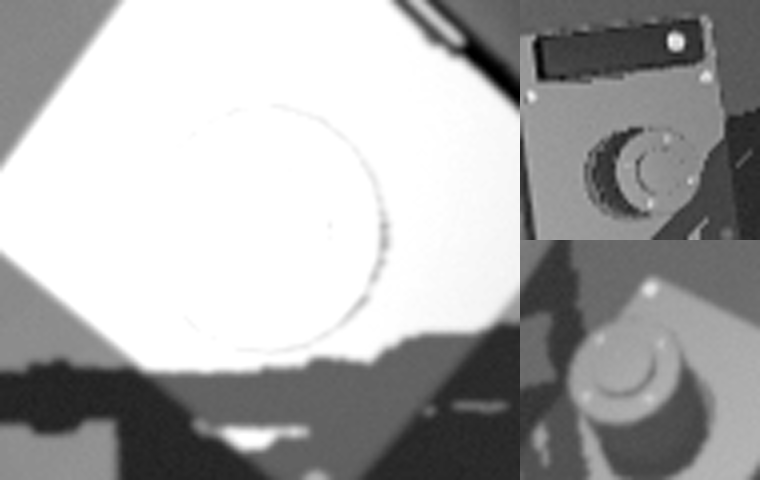

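Run:
```python
from h import *
T,S=cam("top"),cam("scene")
t,s=(385.4,192.6),(151.1,270.4)
print("boss top",onplane(t,.102,T),"scene",onplane(s,.102,S))
def P(C):
    K,R,o=C;return K@np.c_[R.T,-R.T@o]
X=cv2.triangulatePoints(P(T),P(S),np.array(t).reshape(2,1),np.array(s).reshape(2,1));print("tri",(X[:3]/X[3]).ravel())
# pad in first scene picture, bright disc
im=cv2.imread("pics/scene0.png");h=cv2.cvtColor(im,cv2.COLOR_BGR2HSV);m=np.zeros(im.shape[:2],np.uint8)
m[265:305,138:178]=((h[...,2]>190)&(h[...,1]<60))[265:305,138:178]
c=max(cv2.findContours(m,0,2)[0],key=cv2.contourArea);e=cv2.fitEllipse(cv2.convexHull(c));print(e,"pad scene",onplane(e[0],.042,S))
im=cv2.imread("pics/top0.png");h=cv2.cvtColor(im,cv2.COLOR_BGR2HSV);m[:]=0;m[175:215,355:400]=((h[...,2]>170)&(h[...,1]<60))[175:215,355:400]
c=max(cv2.findContours(m,0,2)[0],key=cv2.contourArea);e=cv2.fitEllipse(cv2.convexHull(c));print(e,"pad top",onplane(e[0],.042,T))
g=cv2.imread("pics/w6.png",0)[42:162,190:320];print(np.percentile(g,[5,25,50,75,95]))
lo,hi=130,190;g=np.clip((g.astype(float)-lo)*255/(hi-lo),0,255).astype(np.uint8)
cv2.imwrite("pics/c7.png",cv2.resize(g,None,fx=5,fy=5,interpolation=2))
C=cam("wrist",dict(eef_pos=np.load("w6.npz")['p'],tool_rot=np.load("w6.npz")['r']));a=np.linspace(0,6.28,180)
for r,z in((.015,.102),(.028,.096),(.028,.042)):
    Q=np.array([proj([.5203+r*np.cos(u),-.2642+r*np.sin(u),z],C) for u in a]);print(z,(Q.min(0)-[190,42])*5,(Q.max(0)-[190,42])*5)
```

```text
boss top [ 0.51819903 -0.26670426  0.102     ] scene [ 0.52199113 -0.26454228  0.102     ]
tri [ 0.5194831  -0.26574788  0.10065432]
((157.36810302734375, 282.5491638183594), (20.078886032104492, 22.8939151763916), 52.87040328979492) pad scene [ 0.52165498 -0.26538503  0.042     ]
((378.0540771484375, 193.129638671875), (15.919114112854004, 16.191125869750977), 175.2718048095703) pad top [ 0.51978474 -0.26369864  0.042     ]
[ 44.  90. 152. 164. 175.]
0.102 [245.48986875 191.21832702] [407.09696758 361.13351974]
0.096 [178.69966483 118.29752227] [474.11748474 428.97503248]
0.042 [203.00382945 149.48736941] [451.50271286 410.54326435]
```

View pics/c7.png

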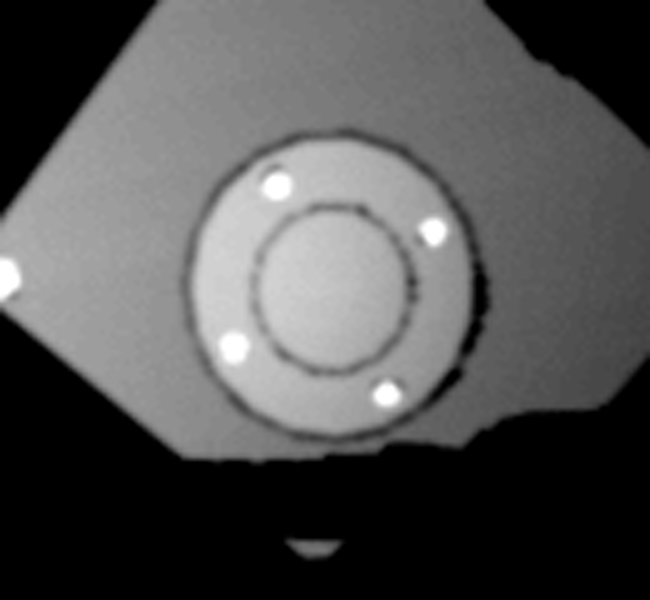

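The enlarged view shows the boss circle centred at crop (332,289) against the expected (326,276). So the housing sits about 2.4 mm off the pad centre, toward tool −x. Re-centring is cheap, so I'll regrip, lift a little, shift and set it down again.

Request:
arm_command(
  turn=[
    [0, 0, 0],
    [0, 0, 0],
    [0, 0, 0],
    [0, 0, 0],
    [0, 0, 0],
  ],
  xyz=[
    [15, 0, 0],
    [38, 0, 0],
    [62, 0, 0],
    [80, 0.5, 0],
    [88.3, 0.5, 0],
  ],
  fingers=[86, 86, 86, 86, 86],
  force=6,
)

```text
time_s: 13.52
eef_pos: [0.5207, -0.2649, 0.2222]
tool_rot: [3.141, -0.001, 0.787]
ft_force: [-0.6, 0.1, 0.1]
width: 0.0306
```

Request:
arm_command(
  turn=[
    [0, 0, 0],
    [0, 0, 0],
    [0, 0, 0],
    [0, 0, 0],
    [0, 0, 0],
  ],
  xyz=[
    [0, 0, 10],
    [0, 0, 25],
    [0, 0, 40],
    [0, 0, 55],
    [0, 0, 65],
  ],
  fingers=[86, 86, 86, 86, 86],
)

```text
time_s: 13.93
eef_pos: [0.5176, -0.2666, 0.155]
tool_rot: [-3.139, 0.001, 0.785]
ft_force: [-0.3, -0.2, 0.2]
width: 0.0636
```

Request:
arm_command(
  turn=[
    [0, 0, 0],
    [0, 0, 0],
    [0, 0, 0],
    [0, 0, 0],
    [0, 0, 0],
  ],
  xyz=[
    [0, 0, 5],
    [0, 0, 5],
    [0, 0, 5],
    [0, 0, 5],
    [0, 0, 5],
  ],
  fingers=[86, 86, 86, 86, 86],
)

```text
time_s: 14.35
eef_pos: [0.5198, -0.2668, 0.1531]
tool_rot: [3.14, -0.0, 0.786]
ft_force: [-0.9, -0.3, -0.5]
width: 0.0858
```

Request:
arm_command(
  turn=[
    [0, 0, 0],
    [0, 0, 0],
    [0, 0, 0],
    [0, 0, 0],
    [0, 0, 0],
  ],
  xyz=[
    [0, 0, 12],
    [0, 0, 32],
    [0, 0, 52],
    [0, 0, 66],
    [0, 0, 73],
  ],
  fingers=[86, 86, 86, 86, 86],
)

```text
time_s: 14.77
eef_pos: [0.5187, -0.2659, 0.078]
tool_rot: [-3.14, 0.0, 0.786]
ft_force: [-0.1, 0.2, -0.3]
width: 0.0864
```

Request:
arm_command(
  turn=[
    [0, 0, 0],
    [0, 0, 0],
    [0, 0, 0],
    [0, 0, 0],
    [0, 0, 0],
  ],
  xyz=[
    [0, 0, 0],
    [0, 0, 0],
    [0, 0, 0],
    [0, 0, 0],
    [0, 0, 0],
  ],
  fingers=[78, 72, 67, 63, 60],
)

```text
time_s: 15.18
eef_pos: [0.52, -0.2667, 0.0802]
tool_rot: [3.14, -0.0, 0.786]
ft_force: [0.5, 0.7, -0.2]
width: 0.0609
```

Request:
arm_command(
  turn=[
    [0, 0, 0],
    [0, 0, 0],
    [0, 0, 0],
    [0, 0, 0],
    [0, 0, 0],
  ],
  xyz=[
    [0, 0, 0],
    [0, 0, 0],
    [0, 0, 0],
    [0, 0, 0],
    [0, 0, 0],
  ],
  fingers=[58, 56, 53, 50, 48],
)

```text
time_s: 15.6
eef_pos: [0.5192, -0.2662, 0.0794]
tool_rot: [-3.141, -0.0, 0.786]
ft_force: [-0.2, 1.8, 2.1]
width: 0.0558
```

Request:
arm_command(
  turn=[
    [0, 0, 0],
    [0, 0, 0],
    [0, 0, 0],
    [0, 0, 0],
    [0, 0, 0],
  ],
  xyz=[
    [0, 0, 0],
    [0, 0, 0],
    [0, 0, -1],
    [0, 0, -3],
    [0, 0, -4],
  ],
  fingers=[48, 48, 48, 48, 48],
)

```text
time_s: 16.02
eef_pos: [0.5195, -0.2665, 0.083]
tool_rot: [3.141, 0.0, 0.786]
ft_force: [0.5, -0.1, -1.3]
width: 0.056
```

Request:
arm_command(
  turn=[
    [0, 0, 0],
    [0, 0, 0],
    [0, 0, 0],
    [0, 0, 0],
    [0, 0, 0],
  ],
  xyz=[
    [0, 0, 0],
    [0, 0, 0],
    [0, 0, 0],
    [0, 0, 0],
    [0, 0, 0],
  ],
  fingers=[48, 48, 48, 48, 48],
)

```text
time_s: 16.43
eef_pos: [0.5193, -0.2663, 0.0831]
tool_rot: [-3.141, 0.0, 0.786]
ft_force: [-0.9, 0.2, -2.5]
width: 0.0559
```

Request:
arm_command(
  turn=[
    [0, 0, 0],
    [0, 0, 0],
    [0, 0, 0],
    [0, 0, 0],
    [0, 0, 0],
  ],
  xyz=[
    [0.8, -0.3, 0],
    [1.6, -0.6, 0],
    [2.2, -0.9, 0],
    [2.2, -0.9, 0],
    [2.2, -0.9, 0],
  ],
  fingers=[48, 48, 48, 48, 48],
)

```text
time_s: 16.85
eef_pos: [0.5203, -0.2641, 0.0832]
tool_rot: [3.141, 0.0, 0.786]
ft_force: [-0.1, 0.5, -1.8]
width: 0.0561
```

Request:
arm_command(
  turn=[
    [0, 0, 0],
    [0, 0, 0],
    [0, 0, 0],
    [0, 0, 0],
    [0, 0, 0],
  ],
  xyz=[
    [0, 0, 1],
    [0, 0, 2],
    [0, 0, 3],
    [0, 0, 3],
    [0, 0, 3],
  ],
  fingers=[48, 48, 48, 48, 48],
)

```text
time_s: 17.27
eef_pos: [0.5202, -0.2641, 0.08]
tool_rot: [-3.141, 0.0, 0.786]
ft_force: [-0.1, -0.1, -1.5]
width: 0.0559
```

Request:
arm_command(
  turn=[
    [0, 0, 0],
    [0, 0, 0],
    [0, 0, 0],
  ],
  xyz=[
    [0, 0, 0.6],
    [0, 0, 0.6],
    [0, 0, 0.6],
  ],
  fingers=[48, 48, 48],
)

```text
time_s: 17.52
eef_pos: [0.5203, -0.2642, 0.0796]
tool_rot: [3.141, 0.0, 0.786]
ft_force: [0.4, -0.5, -1.8]
width: 0.0558
```

Request:
arm_command(
  turn=[
    [0, 0, 0],
    [0, 0, 0],
    [0, 0, 0],
  ],
  xyz=[
    [0, 0, 0.5],
    [0, 0, 0.5],
    [0, 0, 0.5],
  ],
  fingers=[48, 48, 48],
)

```text
time_s: 17.77
eef_pos: [0.5204, -0.2643, 0.0795]
tool_rot: [3.141, -0.0, 0.786]
ft_force: [-0.6, -0.1, 2.3]
width: 0.0557
```

Request:
arm_command(
  turn=[
    [0, 0, 0],
    [0, 0, 0],
    [0, 0, 0],
    [0, 0, 0],
    [0, 0, 0],
  ],
  xyz=[
    [0, 0, -0.3],
    [0, 0, -0.3],
    [0, 0, -0.3],
    [0, 0, -0.3],
    [0, 0, -0.3],
  ],
  fingers=[56, 58, 62, 70, 80],
)

```text
time_s: 18.18
eef_pos: [0.5203, -0.2642, 0.0793]
tool_rot: [3.141, 0.0, 0.786]
ft_force: [0.0, 0.2, -0.2]
width: 0.0724
```

Request:
arm_command(
  turn=[
    [0, 0, 0],
    [0, 0, 0],
    [0, 0, 0],
    [0, 0, 0],
    [0, 0, 0],
  ],
  xyz=[
    [0, 0, 0],
    [0, 0, 0],
    [0, 0, -10],
    [0, 0, -25],
    [0, 0, -45],
  ],
  fingers=[86, 86, 86, 86, 86],
)

```text
time_s: 18.6
eef_pos: [0.5195, -0.2636, 0.1242]
tool_rot: [-3.139, 0.001, 0.786]
ft_force: [-0.1, -0.7, -0.0]
width: 0.0857
```

Request:
arm_command(
  turn=[
    [0, 0, 0],
    [0, 0, 0],
    [0, 0, 0],
    [0, 0, 0],
    [0, 0, 0],
  ],
  xyz=[
    [0, 0, -25],
    [0, 0, -50],
    [0, 0, -75],
    [-15, 0, -93],
    [-35, 0, -98],
  ],
  fingers=[86, 86, 40, 0, 0],
)

```text
time_s: 19.02
eef_pos: [0.4976, -0.2894, 0.2269]
tool_rot: [3.134, -0.002, 0.788]
ft_force: [0.2, -1.0, -0.1]
width: 0.0693
```

Request:
arm_command(
  turn=[
    [0, 0, 0],
    [0, 0, 0],
    [0, 0, 0],
    [0, 0, 0],
    [0, 0, 0],
  ],
  xyz=[
    [-20, 0, 0],
    [-40, 0, 0],
    [-50, 0, 0],
    [-55, 0, 0],
    [-55, 0, 0],
  ],
  fingers=[0, 0, 0, 0, 0],
)

```text
time_s: 19.43
eef_pos: [0.4562, -0.3283, 0.2227]
tool_rot: [3.141, -0.0, 0.784]
ft_force: [-0.7, 0.1, 0.3]
width: 0.0362
```

Request:
arm_command(
  turn=[
    [0, 0, 0],
    [0, 0, 0],
    [0, 0, 0],
    [0, 0, 0],
    [0, 0, 0],
  ],
  xyz=[
    [0, 0, 0],
    [0, 0, 0],
    [0, 0, 0],
    [0, 0, 0],
    [0, 0, 0],
  ],
  fingers=[0, 0, 0, 0, 0],
)

```text
time_s: 19.85
eef_pos: [0.4571, -0.3274, 0.2223]
tool_rot: [-3.141, -0.0, 0.787]
ft_force: [-0.4, -0.5, -0.2]
width: 0.0026
```

Run:
```python
from h import *
snapshot("wrist");s=monitor.state();im=cv2.cvtColor(snapshot("wrist"),cv2.COLOR_RGB2BGR)
print(s['time_s'],s['eef_pos'],s['tool_rot'],s['width']);cv2.imwrite("pics/w8.png",im);np.savez("w8",p=s['eef_pos'],r=s['tool_rot'])
g=cv2.cvtColor(im,6)[42:162,190:320];g=np.clip((g.astype(float)-130)*255/60,0,255).astype(np.uint8)
cv2.imwrite("pics/c8.png",cv2.resize(g,None,fx=5,fy=5,interpolation=2))
C=cam("wrist",s);a=np.linspace(0,6.28,180)
for r,z in((.015,.102),(.028,.096)):
    Q=np.array([proj([.5203+r*np.cos(u),-.2642+r*np.sin(u),z],C) for u in a]);print(z,(Q.min(0)-[190,42]+.5)*5,(Q.max(0)-[190,42]+.5)*5)
```

```text
19.9 [ 0.45698783 -0.32747458  0.2222942 ] [-3.14154156e+00 -2.86865396e-05  7.86460858e-01] 0.001053392954124685
0.102 [250.70439916 199.55754058] [412.06733629 369.03271821]
0.096 [183.96577793 126.70741115] [478.94600599 436.59640098]
```

View pics/c8.png

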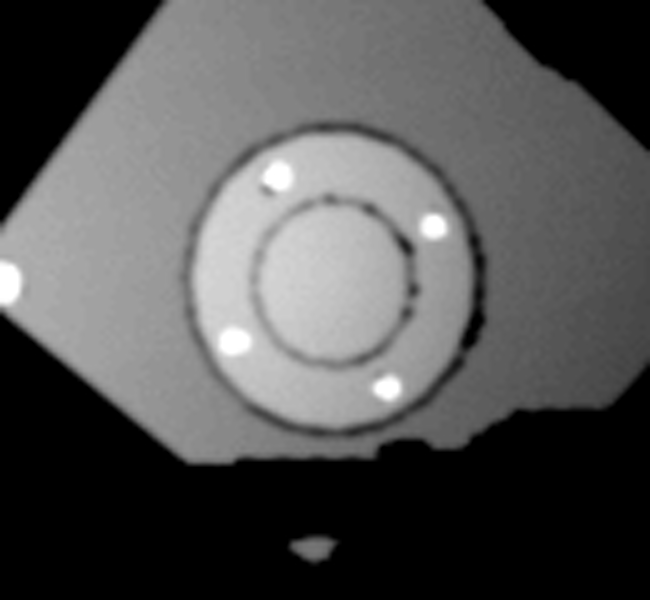

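The boss is now centred at crop (332,282), expected (331,284), which is within 0.5 mm. The pads are closed, so I move over the boss and push.

Request:
arm_command(
  turn=[
    [0, 0, 0],
    [0, 0, 0],
    [0, 0, 0],
    [0, 0, 0],
    [0, 0, 0],
  ],
  xyz=[
    [15, 0, 0],
    [38, 0, 0],
    [62, 0, 10],
    [80, 0, 25],
    [90, 0, 40],
  ],
  fingers=[0, 0, 0, 0, 0],
)

```text
time_s: 20.37
eef_pos: [0.5221, -0.2628, 0.1824]
tool_rot: [3.14, -0.001, 0.787]
ft_force: [-0.3, -0.4, 0.2]
width: 0.0004
```

Request:
arm_command(
  turn=[
    [0, 0, 0],
    [0, 0, 0],
    [0, 0, 0],
    [0, 0, 0],
    [0, 0, 0],
  ],
  xyz=[
    [0, 0, 15],
    [0, 0, 30],
    [0, 0, 42],
    [0, 0, 48],
    [0, 0, 50],
  ],
  fingers=[0, 0, 0, 0, 0],
)

```text
time_s: 20.78
eef_pos: [0.5197, -0.2637, 0.1312]
tool_rot: [-3.139, 0.0, 0.786]
ft_force: [-0.3, -0.1, 0.1]
width: 0.0005
```

Request:
arm_command(
  turn=[
    [0, 0, 0],
    [0, 0, 0],
    [0, 0, 0],
    [0, 0, 0],
    [0, 0, 0],
  ],
  xyz=[
    [0, 0, 2],
    [0, 0, 4],
    [0, 0, 6],
    [0, 0, 7],
    [0, 0, 7],
  ],
  fingers=[0, 0, 0, 0, 0],
)

```text
time_s: 21.2
eef_pos: [0.5203, -0.2643, 0.1256]
tool_rot: [3.141, -0.0, 0.786]
ft_force: [-0.4, 0.3, -1.4]
width: 0.0003
```

Request:
arm_command(
  turn=[
    [0, 0, 0],
    [0, 0, 0],
    [0, 0, 0],
    [0, 0, 0],
    [0, 0, 0],
  ],
  xyz=[
    [0, 0, 1],
    [0, 0, 2],
    [0, 0, 3],
    [0, 0, 4],
    [0, 0, 4],
  ],
  fingers=[0, 0, 0, 0, 0],
)

```text
time_s: 21.62
eef_pos: [0.5202, -0.2641, 0.1212]
tool_rot: [-3.141, 0.0, 0.786]
ft_force: [0.1, -0.1, -0.4]
width: 0.0004
```

Request:
arm_command(
  turn=[
    [0, 0, 0],
    [0, 0, 0],
    [0, 0, 0],
    [0, 0, 0],
    [0, 0, 0],
  ],
  xyz=[
    [0, 0, 0.7],
    [0, 0, 1.3],
    [0, 0, 2],
    [0, 0, 2],
    [0, 0, 2],
  ],
  fingers=[0, 0, 0, 0, 0],
)

```text
time_s: 22.03
eef_pos: [0.5204, -0.2642, 0.1197]
tool_rot: [3.141, -0.0, 0.786]
ft_force: [-0.3, 0.5, 3.4]
width: 0.0004
```

Request:
arm_command(
  turn=[
    [0, 0, 0],
    [0, 0, 0],
    [0, 0, 0],
    [0, 0, 0],
    [0, 0, 0],
  ],
  xyz=[
    [0, 0, 0.7],
    [0, 0, 1.4],
    [0, 0, 2.1],
    [0, 0, 3],
    [0, 0, 3],
  ],
  fingers=[0, 0, 0, 0, 0],
)

```text
time_s: 22.45
eef_pos: [0.5204, -0.2643, 0.1166]
tool_rot: [3.141, -0.0, 0.786]
ft_force: [-0.7, -0.2, 7.0]
width: 0.0007
```

Request:
arm_command(
  turn=[
    [0, 0, 0],
    [0, 0, 0],
    [0, 0, 0],
    [0, 0, 0],
    [0, 0, 0],
  ],
  xyz=[
    [0, 0, 0.7],
    [0, 0, 1.4],
    [0, 0, 2],
    [0, 0, 2],
    [0, 0, 2],
  ],
  fingers=[0, 0, 0, 0, 0],
)

```text
time_s: 22.87
eef_pos: [0.5206, -0.2644, 0.1151]
tool_rot: [3.14, -0.0, 0.786]
ft_force: [-1.5, 1.0, 7.8]
width: 0.0008
```

Request:
arm_command(
  turn=[
    [0, 0, 0],
    [0, 0, 0],
    [0, 0, 0],
    [0, 0, 0],
  ],
  xyz=[
    [0, 0, 0.5],
    [0, 0, 1],
    [0, 0, 1.5],
    [0, 0, 1.5],
  ],
  fingers=[0, 0, 0, 0],
)

```text
time_s: 23.2
eef_pos: [0.5206, -0.2644, 0.1137]
tool_rot: [3.14, -0.0, 0.786]
ft_force: [-0.8, -0.3, 8.0]
width: 0.0003
```

Request:
arm_command(
  turn=[
    [0, 0, 0],
    [0, 0, 0],
    [0, 0, 0],
    [0, 0, 0],
  ],
  xyz=[
    [0, 0, 0.4],
    [0, 0, 0.8],
    [0, 0, 0.8],
    [0, 0, 0.8],
  ],
  fingers=[0, 0, 0, 0],
)

```text
time_s: 23.53
eef_pos: [0.5207, -0.2644, 0.1131]
tool_rot: [3.14, -0.0, 0.786]
ft_force: [-1.0, 0.8, 9.1]
width: 0.0002
```

Request:
arm_command(
  turn=[
    [0, 0, 0],
    [0, 0, 0],
    [0, 0, 0],
    [0, 0, 0],
  ],
  xyz=[
    [0, 0, 0.3],
    [0, 0, 0.6],
    [0, 0, 0.6],
    [0, 0, 0.6],
  ],
  fingers=[0, 0, 0, 0],
)

```text
time_s: 23.87
eef_pos: [0.5208, -0.2645, 0.1129]
tool_rot: [3.14, -0.0, 0.786]
ft_force: [-1.2, 1.4, 10.5]
width: 0.0
```

Request:
arm_command(
  turn=[
    [0, 0, 0],
    [0, 0, 0],
    [0, 0, 0],
    [0, 0, 0],
  ],
  xyz=[
    [0, 0, 0.3],
    [0, 0, 0.3],
    [0, 0, 0.3],
    [0, 0, 0.3],
  ],
  fingers=[0, 0, 0, 0],
)

```text
time_s: 24.2
eef_pos: [0.5208, -0.2645, 0.1128]
tool_rot: [3.139, -0.0, 0.786]
ft_force: [-1.7, 1.1, 11.1]
width: 0.0007
```

Request:
arm_command(
  turn=[
    [0, 0, 0],
    [0, 0, 0],
    [0, 0, 0],
    [0, 0, 0],
  ],
  xyz=[
    [0, 0, 0.4],
    [0, 0, 0.4],
    [0, 0, 0.4],
    [0, 0, 0.4],
  ],
  fingers=[0, 0, 0, 0],
)

```text
time_s: 24.53
eef_pos: [0.5209, -0.2645, 0.1127]
tool_rot: [3.139, -0.0, 0.786]
ft_force: [-1.5, 1.7, 12.6]
width: 0.0008
```

Request:
arm_command(
  turn=[
    [0, 0, 0],
    [0, 0, 0],
    [0, 0, 0],
    [0, 0, 0],
  ],
  xyz=[
    [0, 0, 0.4],
    [0, 0, 0.4],
    [0, 0, 0.4],
    [0, 0, 0.4],
  ],
  fingers=[0, 0, 0, 0],
)

```text
time_s: 24.87
eef_pos: [0.521, -0.2646, 0.1125]
tool_rot: [3.139, -0.0, 0.786]
ft_force: [-2.6, 0.7, 14.2]
width: 0.0005
```

The stop is reached: z is static at 0.1125 while the force climbs to 14 N. I hold for over two seconds.

Request:
arm_command(
  turn=[
    [0, 0, 0],
    [0, 0, 0],
    [0, 0, 0],
    [0, 0, 0],
    [0, 0, 0],
  ],
  xyz=[
    [0, 0, 0.2],
    [0, 0, 0.2],
    [0, 0, 0.2],
    [0, 0, 0.2],
    [0, 0, 0.2],
  ],
  fingers=[0, 0, 0, 0, 0],
)

```text
time_s: 25.28
eef_pos: [0.521, -0.2646, 0.1125]
tool_rot: [3.139, -0.0, 0.786]
ft_force: [-1.6, 1.0, 15.0]
width: 0.0004
```

Request:
arm_command(
  turn=[
    [0, 0, 0],
    [0, 0, 0],
    [0, 0, 0],
    [0, 0, 0],
    [0, 0, 0],
  ],
  xyz=[
    [0, 0, 0],
    [0, 0, 0],
    [0, 0, 0],
    [0, 0, 0],
    [0, 0, 0],
  ],
  fingers=[0, 0, 0, 0, 0],
)

```text
time_s: 25.7
eef_pos: [0.521, -0.2646, 0.1125]
tool_rot: [3.139, -0.001, 0.786]
ft_force: [-2.5, 0.4, 14.4]
width: 0.0007
```

Request:
arm_command(
  turn=[
    [0, 0, 0],
    [0, 0, 0],
    [0, 0, 0],
    [0, 0, 0],
    [0, 0, 0],
  ],
  xyz=[
    [0, 0, 0],
    [0, 0, 0],
    [0, 0, 0],
    [0, 0, 0],
    [0, 0, 0],
  ],
  fingers=[0, 0, 0, 0, 0],
)

```text
time_s: 26.12
eef_pos: [0.521, -0.2646, 0.1125]
tool_rot: [3.139, -0.0, 0.786]
ft_force: [-2.3, 2.0, 15.0]
width: 0.0007
```

Request:
arm_command(
  turn=[
    [0, 0, 0],
    [0, 0, 0],
    [0, 0, 0],
    [0, 0, 0],
    [0, 0, 0],
  ],
  xyz=[
    [0, 0, 0],
    [0, 0, 0],
    [0, 0, 0],
    [0, 0, 0],
    [0, 0, 0],
  ],
  fingers=[0, 0, 0, 0, 0],
)

```text
time_s: 26.53
eef_pos: [0.521, -0.2646, 0.1124]
tool_rot: [3.139, -0.0, 0.786]
ft_force: [-2.4, 1.2, 15.0]
width: 0.0005
```

Request:
arm_command(
  turn=[
    [0, 0, 0],
    [0, 0, 0],
    [0, 0, 0],
    [0, 0, 0],
    [0, 0, 0],
  ],
  xyz=[
    [0, 0, 0],
    [0, 0, 0],
    [0, 0, 0],
    [0, 0, 0],
    [0, 0, 0],
  ],
  fingers=[0, 0, 0, 0, 0],
)

```text
time_s: 26.95
eef_pos: [0.521, -0.2646, 0.1125]
tool_rot: [3.139, -0.0, 0.786]
ft_force: [-2.4, 0.7, 15.1]
width: 0.0007
```

Request:
arm_command(
  turn=[
    [0, 0, 0],
    [0, 0, 0],
    [0, 0, 0],
    [0, 0, 0],
    [0, 0, 0],
  ],
  xyz=[
    [0, 0, 0],
    [0, 0, 0],
    [0, 0, 0],
    [0, 0, 0],
    [0, 0, 0],
  ],
  fingers=[0, 0, 0, 0, 0],
)

```text
time_s: 27.37
eef_pos: [0.521, -0.2647, 0.1125]
tool_rot: [3.139, -0.001, 0.786]
ft_force: [-2.7, 0.8, 14.3]
width: 0.0002
```

Request:
arm_command(
  turn=[
    [0, 0, 0],
    [0, 0, 0],
    [0, 0, 0],
    [0, 0, 0],
    [0, 0, 0],
  ],
  xyz=[
    [0, 0, 0],
    [0, 0, 0],
    [0, 0, 0],
    [0, 0, 0],
    [0, 0, 0],
  ],
  fingers=[0, 0, 0, 0, 0],
)

```text
time_s: 27.78
eef_pos: [0.521, -0.2646, 0.1125]
tool_rot: [3.139, -0.0, 0.786]
ft_force: [-1.7, 1.4, 14.0]
width: 0.0003
```

Held for about 3 s. Now I raise slowly so the pad springs up gently, then back off and check.

Request:
arm_command(
  turn=[
    [0, 0, 0],
    [0, 0, 0],
    [0, 0, 0],
    [0, 0, 0],
    [0, 0, 0],
  ],
  xyz=[
    [0, 0, -1],
    [0, 0, -2],
    [0, 0, -3],
    [0, 0, -4.5],
    [0, 0, -6],
  ],
  fingers=[0, 0, 0, 0, 0],
)

```text
time_s: 28.2
eef_pos: [0.5205, -0.2643, 0.1169]
tool_rot: [3.14, -0.0, 0.786]
ft_force: [-0.8, 0.7, 4.9]
width: 0.0004
```

Request:
arm_command(
  turn=[
    [0, 0, 0],
    [0, 0, 0],
    [0, 0, 0],
    [0, 0, 0],
    [0, 0, 0],
  ],
  xyz=[
    [0, 0, -1.5],
    [0, 0, -3],
    [0, 0, -4.5],
    [0, 0, -6],
    [0, 0, -8],
  ],
  fingers=[0, 0, 0, 0, 0],
)

```text
time_s: 28.62
eef_pos: [0.5199, -0.2639, 0.1235]
tool_rot: [-3.14, 0.0, 0.786]
ft_force: [0.4, 0.6, -0.1]
width: 0.0006
```

Request:
arm_command(
  turn=[
    [0, 0, 0],
    [0, 0, 0],
    [0, 0, 0],
    [0, 0, 0],
    [0, 0, 0],
  ],
  xyz=[
    [0, 0, -20],
    [0, 0, -45],
    [0, 0, -70],
    [-10, 0, -90],
    [-30, 0, -95],
  ],
  fingers=[0, 0, 0, 0, 0],
)

```text
time_s: 29.03
eef_pos: [0.5014, -0.2854, 0.2223]
tool_rot: [3.136, -0.002, 0.788]
ft_force: [-0.1, -0.9, 0.6]
width: 0.0004
```

Request:
arm_command(
  turn=[
    [0, 0, 0],
    [0, 0, 0],
    [0, 0, 0],
    [0, 0, 0],
    [0, 0, 0],
  ],
  xyz=[
    [-25, 0, 0],
    [-45, 0, 0],
    [-60, 0, 0],
    [-60, 0, 0],
    [-60, 0, 0],
  ],
  fingers=[0, 0, 0, 0, 0],
)

```text
time_s: 29.45
eef_pos: [0.4564, -0.3278, 0.2187]
tool_rot: [-3.141, -0.001, 0.784]
ft_force: [0.0, -0.0, 0.5]
width: 0.0003
```

Request:
arm_command(
  turn=[
    [0, 0, 0],
    [0, 0, 0],
    [0, 0, 0],
    [0, 0, 0],
    [0, 0, 0],
  ],
  xyz=[
    [0, 0, 0],
    [0, 0, 0],
    [0, 0, 0],
    [0, 0, 0],
    [0, 0, 0],
  ],
  fingers=[0, 0, 0, 0, 0],
)

```text
time_s: 29.87
eef_pos: [0.4571, -0.3274, 0.2191]
tool_rot: [-3.142, -0.0, 0.787]
ft_force: [0.5, -0.1, 0.3]
width: 0.0003
```

Run:
```python
from h import *
snapshot("wrist");s=monitor.state();im=cv2.cvtColor(snapshot("wrist"),cv2.COLOR_RGB2BGR);print(s['time_s'],s['eef_pos'],s['tool_rot'],s['ft_force'])
g=cv2.cvtColor(im,6)[42:162,190:320];g=np.clip((g.astype(float)-130)*255/60,0,255).astype(np.uint8)
a=cv2.resize(g,None,fx=4,fy=4,interpolation=2)
q=cv2.cvtColor(snapshot("scene"),cv2.COLOR_RGB2GRAY)[235:315,120:180];q=cv2.resize(q,(270,360),interpolation=2);q=cv2.copyMakeBorder(q,0,120,0,0,0)
cv2.imwrite("pics/c9.png",np.hstack([a,q]))
C=cam("wrist",s);t=np.linspace(0,6.28,180)
for r,z in((.015,.102),(.028,.096)):
    Q=np.array([proj([.5203+r*np.cos(u),-.2642+r*np.sin(u),z],C) for u in t]);print(z,(Q.min(0)-[190,42]+.5)*4,(Q.max(0)-[190,42]+.5)*4)
```

```text
29.9167 [ 0.45695786 -0.32745948  0.21914087] [3.14157219e+00 1.47021291e-05 7.86496427e-01] [0.10335785 0.16345426 0.41712137]
0.102 [199.91584193 158.52752327] [330.47721842 295.66360724]
0.096 [145.93942973  99.58419264] [384.55897444 350.28356373]
```

View pics/c9.png

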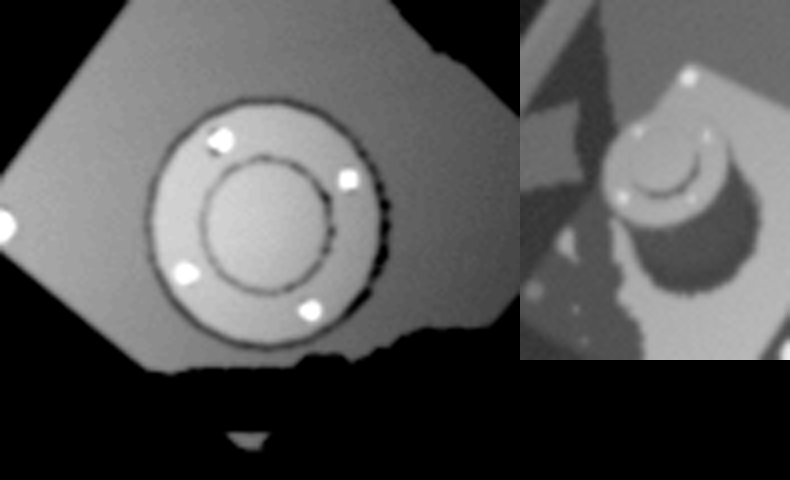

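The housing is standing upright and centred: its boss spans 201–331 by 157–295, against the expected 200–330 by 159–296. The pad is back up and nothing is touching. I'm handing in.

```bash
python3 -c "
from station import hand_in
print(hand_in())"
```

```text
the job is handed in; nothing more can be done
None
```

The grey housing is on the grey tester's sprung pad, tested and left standing there. I handed in at about 30 s, and no verdict was reported.

- **Placing:** I gripped it at a 6 N setting and set it down. A wrist-camera check showed it about 2.4 mm off centre, so I regripped it and moved it onto the centre. The other two cameras gave differing figures for that offset: top about 3.4 mm, scene about 1 mm the other way. I went with the sharper wrist view.
- **Pushing:** I pressed on the boss with closed fingers until the tool stopped descending while the force kept rising, about 8 mm down at 14–15 N. I held it there for about 3 s, with every reading below the 22 N limit, then raised slowly.
- **Last check:** The final wrist view has the boss within about 0.5 mm of the position expected with the pad up. The scene view shows the housing upright. The wrist force was about 0, with the robot clear. The fixed cameras could not see the pad during the placing and I took no pictures during the push, so those two steps rest on force and position readings.

I viewed 11 pictures, one over the budget.

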